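# Stamp a tag on the lever press and lock the ram

## Robot

A 6-joint arm with a two-finger parallel gripper is mounted at the origin on the work surface; the furniture and walls round the work are solid. World frame = base frame: x ahead of the robot, y to its left, z up, the work surface at z = 0. Lengths are in m, angles in rad, forces in N, time in s.
With the tool pointing down it reaches from about 0.225 to 0.875 m from the base axis. Payload 3.4 kg.
Tool frame: the origin (TCP) lies on the mounting face of the last link; the fingertips stand 173 mm ahead of it and the grasp point (between the pads) lies 155 mm ahead of it; z points along the fingers, y is the line along which they close (so a half turn about z gives the same grasp; the last joint's range is limited). The gripper opens to 85 mm and grips with 20 to 120 N. Pads are 22 mm wide; open, the fingers measure 114 mm over their backs; the gripper's body (76 mm by 85 mm) begins 54 mm behind the grasp point. The pads swing forward as they close: fully open they stand 13 mm farther back than shut.
Start: joints at [-1.241, 0.276, 1.505, -0, 1.361, -0.121], TCP at [0.251, -0.518, 0.405] pointing down, gripper open.
Joint ranges: [-2.89, 2.89], [-0.75, 2.08], [0.22, 2.7], [-1.18, 4.32], [0.11, 2.71], [-2.7, 2.7]. Speed limits (rad/s): [2.57, 2.57, 3.14, 3.14, 3.14, 3.14].

## Interface

Orientations are given as a unit quaternion [w, x, y, z].
In Python, from rig import manip gives the robot as it stands.
- The arm moves only by the tool carry_out, never from a script. Its arguments are lists of equal length, an entry for each row: "linear": the shift along the world's x, y, z each as a share of 500 mm, from -1 to 1, a list of three; "angular": the turn, a rotation vector about the world's x, y, z each as a share of 0.08 rad, from -1 to 1, a list of three; "hand": the opening, from 0 (shut) to 1 (fully open). In form: {"linear": [[x, y, z], ...], "angular": [[rx, ry, rz], ...], "hand": [hand, ...]}. A call has 1 to 8 rows; each row shifts and turns the commanded pose from where the row before left it; what a row does not reach is not made up. A row lasts 1/12 s, in which the tool goes at most 41.7 mm and 7.16 degrees, less where a joint would pass 70% of its speed; a pose out of reach is approached as far as the arm can. A call with a number of a shift or a turn outside -1 to 1 is refused whole. A call with a gripper value outside its range is refused whole. The fingers move at their own pace and stop on an object; "force" is the grip in N (left out, the last holds). Time passes only in rows, so rows that do not move let the fingers close. It gives the time, the measured TCP pose, the force, the opening and the grip force at its end, in the units of the state.
- manip.get_state(): the state, without advancing time (a new reading comes with each control period).
- manip.get_image(name): name is "scene" or "top" or "wrist"; returns the picture (400x640x3 uint8, red, green, blue); there is no depth.
- manip.camera_params(name): a dict with "fx", "fy", "cx", "cy" (pixels), "k1" (the pictures are not rectified: a ray, as slopes to the right and down, at radius r is drawn at 1 + k1 r^2 times it, then the intrinsics apply), "view" (4x4, takes a point from world to camera coordinates); the wrist camera has in their place "hand_eye" (4x4, takes a point from camera to tool coordinates, whose origin is the TCP and whose axes are the flange's). Camera axes: x right, y down, z forward; pixel columns grow to the right and rows downward; lengths in m; the calibration is good to about 2 mm. A picture is of the moment at which its call begins: read the wrist's pose just before it. camera_params takes no time and is no camera call.
- manip.sign_off(): hands the job in; it is judged then, once.
The state is a dict: "clock": time; "qpos": joint angles; "qd": joint speeds; "effort": joint torques, N m; "position": TCP position; "ee_rot": TCP orientation; "contact_force": force on the tool from outside, world axes, zero at the start; "moment": the same for the moment, N m; "width": finger opening in m; "gripper_force": force on a finger pad.
Only numpy, scipy, OpenCV 4.12 (cv2) and the standard library are available. Lean on these libraries where they do the work, as an engineer would, in place of code of your own. Each camera call takes 0.05 s, during which the arm holds its last target. There are 200 camera calls.

## Task

Stamp the brass tag in the green bench press: take the lever by its red ball, pull it all the way down to its stop and keep it there for a moment, then ease it slowly back up until it is fully home, never letting it fly up. With the lever home, push the yellow-knobbed bolt fully home into the hole in the press head to lock the ram, and leave the things standing about the press where they are.

Things in the scene. Friction and masses are not known exactly. Their poses are not given: they have to be found in the camera images.
- press: Fixed green bench press. Origin: centre under its 240 x 150 mm base plate, on the bench; x points to its back (away from the robot, yaw within 0.4 rad), y to its left, z up. Head: x -35..100, y -35..35, z 122..200 mm; a 26 mm square ram goes down through it (top at z 225 mm) over a brass tag fixed on the anvil. Lever on its right side (-y), lock bolt on a bracket on its left (+y).
- lever_pivot (a point): Axis point of the lever, fixed in the press at (30, -58, 155) mm of its frame. The axis is level, along the press's y.
- lever_knob (a point): Centre of the red ball, 40 mm across, on a 14 mm rod, 170 mm from lever_pivot. In the press frame it is at (-62, -58, 298) mm at rest, forward of and above the pivot, and at (-140, -58, 155) mm when fully down, moving on an arc in the plane y = -58 mm. Pinch it from above across the press's y; it may turn between the fingers.
- press_lever (a joint): Lever angle, rad: 0 = up, at rest (1.0 rad above level, towards the robot); grows as the ball is pulled forward and down; 1.0 = at its stop (level), ram 30 mm lower with its die on the tag. A return spring (at the ball 3 N at rest, 11 N at the stop) always pulls it to 0; let go at the stop it flies up at over 3 rad/s. Slow easing is well under 2 rad/s.
- bolt_knob (a point): Middle of the bolt's yellow upright round knob, 24 mm across, 42 mm high; at (-5, 120, 227) mm of the press frame when withdrawn. It stands on a 15 mm bolt lying along the press's y at z 182 mm, held by two straps (tops at z 194 mm) at y 60 and 150 mm. Pinch the knob from above across the press's x, or push its outer (+y) side.
- lock_bolt (a joint): Bolt travel in m: 0 = withdrawn; grows as it slides along the press's -y, towards the head; 0.040 = fully home in the hole of the head. It starts at 0 to 0.010. It takes about 2 N to slide and stays where it is left.
- tape: roll of tan adhesive tape lying flat, 100 mm across, 24 mm high; a bystander. Origin: centre of its underside.
- stapler: blue stapler, 135 x 34 x 50 mm; a bystander. Origin: centre of its underside.
- measure: blue and yellow tape measure, 47 x 104 x 62 mm, standing upright; a bystander. Origin: centre of its underside.

How it is judged:
On the way, in this order (a step that is already met when the one before it is completed fails the run):
1. the lever is pulled down to its stop (past 0.92 rad of 1.0) and kept there 0.2 s (value of joint press_lever above 0.92 rad), for 0.2 s.
2. the lever is back home (under 0.06 rad) (value of joint press_lever below 0.06 rad), for 0.2 s.
3. the lock bolt is pushed home (past 34 mm of 40) (value of joint lock_bolt above 0.034 m and value of joint press_lever below 0.06 rad), for 0.2 s.
At the end, for the whole second after the job is handed in: The lever rests home (under 0.06 rad, still) and the lock bolt is home (past 34 mm of its 40 mm) (all of step 3 and velocity of joint press_lever between -0.05 and 0.05 rad/s); the robot touches nothing.
It fails at once if the lever flies back up (faster than 2 rad/s) (velocity of joint press_lever below -2 rad/s).
It fails at once if the bolt is pushed in (past 18 mm) while the lever is off its home (over 0.12 rad) (value of joint lock_bolt above 0.018 m and value of joint press_lever above 0.12 rad).
It fails at once if a bystander (tape, stapler, tape measure) is moved more than 30 mm (distance of any of tape, stapler, measure from where it was at the start of the episode above 0.03 m).
It also fails if it takes over 54 s, if anything falls off the work surface, if the arm or the gripper's body presses on something with over 40 N, if the wrist force passes 120 N, or if a joint passes its speed limit or range.

## Working session

There is one attempt and no reset: what is moved stays moved. The work goes in short steps, Python scripts to look and compute and a tool call to move; the robot and the scene stay as the last step left them, time stands still between calls to the robot, and variables do not carry over. Pictures are saved under pics/ and viewed, at most 10 in all, crops included, and the job is handed in when it is done.

Besides the shell and the picture viewer there is one more tool, called after "Request:" by a JSON object that holds its "api" and its "payload". carry_out: Moves the arm, as the interface text tells. Its arguments: {"type":"object","properties":{"linear":{"type":"array"},"angular":{"type":"array"},"hand":{"type":"array"},"force":{"type":"number"}},"required":["linear","angular","hand"]}

```bash
mkdir -p pics; ls; cat > h.py <<'E'
import numpy as np, cv2
from rig import manip
def K(p): return np.array([[p['fx'],0,p['cx']],[0,p['fy'],p['cy']],[0,0,1]])
def ray(name,uv):
    p=manip.camera_params(name); 
    n=cv2.undistortPoints(np.array([[uv]],float),K(p),np.array([p['k1'],0,0,0,0.]))[0,0]
    V=np.array(p['view']); R=V[:3,:3]; o=-R.T@V[:3,3]; d=R.T@np.array([n[0],n[1],1]); return o,d/np.linalg.norm(d)
def onz(name,uv,z):
    o,d=ray(name,uv); return o+d*(z-o[2])/d[2]
def tri(uv1,uv2,a='scene',b='top'):
    o1,d1=ray(a,uv1);o2,d2=ray(b,uv2)
    t=np.linalg.lstsq(np.c_[d1,-d2],o2-o1,rcond=None)[0]
    p,q=o1+t[0]*d1,o2+t[1]*d2; return (p+q)/2,np.linalg.norm(p-q)
def grab(name,fn):
    im=manip.get_image(name); cv2.imwrite('pics/'+fn,im[:,:,::-1]); return im
E
python3 - <<'E'
from h import *
a=grab('scene','s0.png');b=grab('top','t0.png')
cv2.imwrite('pics/both0.png',np.vstack([a,b])[:,:,::-1][:, :])
for n,im in(('scene',a),('top',b)):
    p=manip.camera_params(n);print(n,p['k1'],p['fx'])
    h=cv2.cvtColor(im,cv2.COLOR_RGB2HSV)
    for c,lo,hi in(('red',(0,150,70),(8,255,255)),('yellow',(22,140,90),(35,255,255)),('green',(40,60,30),(90,255,255)),('blue',(95,100,40),(130,255,255))):
        m=cv2.inRange(h,lo,hi)
        k,l,s,ce=cv2.connectedComponentsWithStats(m)
        print(c,[(s[i].tolist(),ce[i].round(1).tolist()) for i in range(1,k) if s[i,4]>40])
print(manip.get_state())
E
```

```text
pics
scene -0.09497537805260732 452.94696650472787
red [([285, 129, 11, 11, 97], [290.0, 134.0]), ([352, 181, 39, 25, 256], [368.0, 195.2]), ([219, 296, 55, 49, 644], [240.6, 318.8]), ([252, 322, 13, 11, 56], [257.0, 325.8])]
yellow [([306, 188, 7, 12, 64], [309.5, 193.2]), ([417, 219, 9, 20, 105], [421.0, 227.9]), ([290, 299, 13, 12, 77], [296.4, 304.5])]
green [([399, 0, 32, 24, 333], [414.6, 10.9]), ([416, 20, 28, 10, 65], [431.8, 26.1]), ([449, 129, 36, 26, 191], [462.1, 143.9]), ([251, 171, 61, 69, 1964], [278.4, 204.3]), ([414, 183, 24, 21, 208], [426.8, 191.4]), ([312, 190, 15, 18, 114], [318.1, 199.7])]
blue [([320, 142, 12, 25, 170], [326.0, 154.3]), ([208, 282, 24, 15, 64], [221.1, 291.7]), ([470, 355, 81, 45, 2325], [509.6, 381.8])]
top -0.06541799730601947 381.9241808819172
red [([234, 74, 35, 52, 719], [251.2, 100.1]), ([371, 192, 16, 15, 192], [378.5, 198.9]), ([295, 263, 33, 47, 828], [311.5, 285.8])]
yellow [([226, 137, 15, 11, 86], [233.1, 141.5]), ([300, 184, 10, 10, 74], [304.5, 188.4]), ([235, 296, 19, 22, 173], [243.7, 306.8])]
green [([37, 102, 8, 6, 45], [40.6,
[... 762 characters left out ...]
 267.8])]
{'clock': 0.1, 'qpos': array([-1.24099572e+00,  2.76549752e-01,  1.50601352e+00, -3.44439889e-05,
        1.36070781e+00, -1.21014682e-01]), 'qd': array([-0.00131023, -0.0013506 , -0.00454602, -0.00104583,  0.00071665,
       -0.0013726 ]), 'effort': array([ 6.40956332e-04, -4.17700446e+01, -2.46405333e+01, -1.53075284e-04,
        5.80342719e-03,  1.28628551e-05]), 'position': array([ 0.25044799, -0.51738382,  0.40391293]), 'ee_rot': array([-8.32887672e-04,  9.74701929e-01,  2.23507148e-01, -1.04197328e-04]), 'contact_force': array([ 0.1301174 , -0.11890794,  0.38432254]), 'moment': array([-0.03436622, -0.02296576, -0.00557857]), 'gripper_force': 0.0, 'width': 0.08570289010187919}
```

View pics/s0.png

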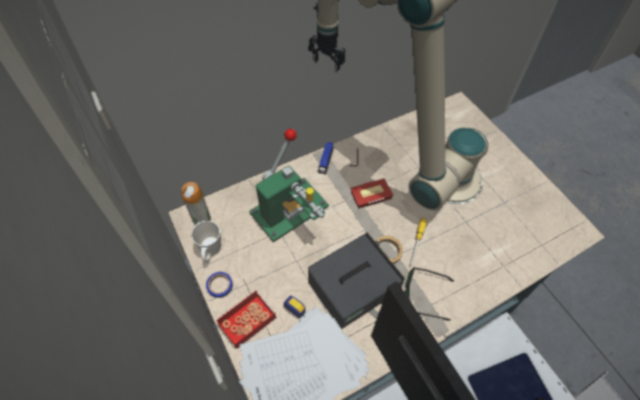

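View pics/t0.png

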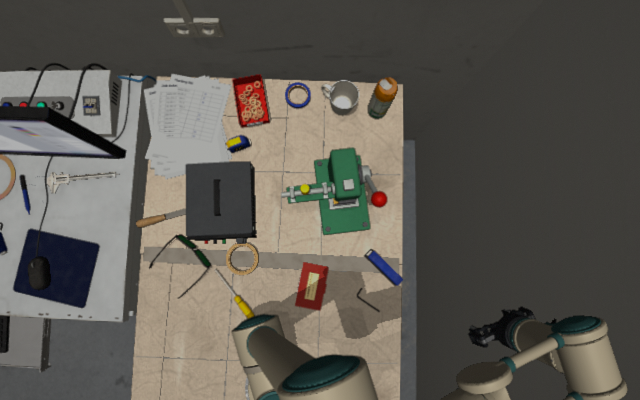

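The scene view shows the red ball at (290,134) and the yellow knob at (310,193). The top view shows the ball at (378,199), the knob at (304,188), the stapler at (383,267), the tape at (242,258) and the measure at (238,143).

```bash
python3 - <<'E'
from h import *
B,e=tri((290,134),(378.5,198.9));print('ball',B,e)
Y,e2=tri((309.5,193.2),(304.5,188.4));print('knob',Y,e2)
print('top at z', onz('top',(378.5,198.9),.298),onz('top',(304.5,188.4),.24))
for n,uv in dict(stapler=(383,267),s1=(368,252),s2=(401,283),tape=(242,258),b1=(315,160),b2=(322,234),b3=(370,229)).items(): print(n,onz('top',uv,0.04 if n[0]=='s' else .01))
# press frame: knob - ball = (57, 178-t) with t in 0..0.01
b=np.array([-.062,-.058])
for t in(0,.005,.01):
    k=np.array([-.005,.120-t]); v=k-b; w=(Y-B)[:2]
    yaw=np.arctan2(w[1],w[0])-np.arctan2(v[1],v[0]); c,s=np.cos(yaw),np.sin(yaw);R=np.array([[c,-s],[s,c]])
    print(t,np.linalg.norm(v),np.linalg.norm(w),'yaw',yaw,'org',B[:2]-R@b)
# base plate min area rect, projected at z=0.01
im=cv2.imread('pics/t0.png');h=cv2.cvtColor(im,cv2.COLOR_BGR2HSV);m=cv2.inRange(h,(40,60,30),(90,255,255));
k,l,s,ce=cv2.connectedComponentsWithStats(m);i=np.argmax(s[1:,4])+1
# front edge of base = lowest green pixel per column
ys,xs=np.where(l==i);P=[]
for x in range(326,367):
    P.append(onz('top',(x,ys[xs==x].max()+.5),.01)[:2])
P=np.array(P);f=np.polyfit(P[:,1],P[:,0],1);print('front edge yaw',-np.arctan(f[0]),'mid',P.mean(0))
# left edge
Q=np.array([onz('top',(xs[ys==y].min()-.5,y),.01)[:2] for y in range(208,230)]);f=np.polyfit(Q[:,0],Q[:,1],1);print('left edge yaw',np.arctan(f[0]),'corner',Q[-1])
E
```

```text
ball [ 0.54041777 -0.23401027  0.30113624] 0.0005129874298984109
knob [ 0.57227248 -0.05507788  0.23021453] 0.0022065131924462306
top at z [ 0.54065552 -0.23440668  0.298     ] [ 0.57155022 -0.05591631  0.24      ]
stapler [ 0.37005521 -0.29479305  0.04      ]
s1 [ 0.41413163 -0.2491372   0.04      ]
s2 [ 0.32333659 -0.34935617  0.04      ]
tape [0.38678011 0.13640538 0.01      ]
b1 [ 0.70183132 -0.08328862  0.01      ]
b2 [ 0.46682886 -0.10994652  0.01      ]
b3 [ 0.48564436 -0.25957228  0.01      ]
0 0.18690371852908652 0.18174576131083847 yaw 0.1337260569882599 org [ 0.59413122 -0.16826177]
0.005 0.1821482912354656 0.18174576131083847 yaw 0.14209762653463098 org [ 0.59357893 -0.16781441]
0.01 0.17740631330367024 0.18174576131083847 yaw 0.1509173774120225 org [ 0.59299304 -0.16734812]
front edge yaw 0.14512464654291093 mid [ 0.47563589 -0.18466152]
left edge yaw 0.14109342236115383 corner [ 0.48242907 -0.11121315]
```

Request:
{"api": "carry_out", "payload": {"linear": [[0.036,0.035,0.032],[0.036,0.035,0.032],[0.036,0.035,0.032],[0.036,0.035,0.032],[0.036,0.035,0.032],[0.036,0.035,0.032],[0.036,0.035,0.032],[0.036,0.035,0.032]], "angular": [[0,0,-0.48],[0,0,-0.48],[0,0,-0.48],[0,0,-0.48],[0,0,-0.48],[0,0,-0.48],[0,0,-0.48],[0,0,-0.48]], "hand": [1,1,1,1,1,1,1,1]}}

```text
clock: 0.77
position: [0.3952, -0.3765, 0.5331]
ee_rot: [-0.0, 0.997, 0.071, -0.0]
contact_force: [0.6, 0.2, -0.3]
width: 0.0851
gripper_force: 0.0
```

Request:
{"api": "carry_out", "payload": {"linear": [[0.036,0.035,0],[0.036,0.035,0],[0.036,0.035,0],[0.036,0.035,0],[0.036,0.035,0],[0.036,0.035,0],[0,0,0],[0,0,0]], "angular": [[0,0,0],[0,0,0],[0,0,0],[0,0,0],[0,0,0],[0,0,0],[0,0,0],[0,0,0]], "hand": [1,1,1,1,1,1,1,1]}}

```text
clock: 1.43
position: [0.5032, -0.2718, 0.5321]
ee_rot: [-0.0, 0.997, 0.073, -0.001]
contact_force: [-0.3, -0.1, 0.6]
width: 0.0854
gripper_force: 0.0
```

```bash
cat >> h.py <<'E'
from scipy.spatial.transform import Rotation as Ro
def wray(st,uv):
    p=manip.camera_params('wrist'); n=cv2.undistortPoints(np.array([[uv]],float),K(p),np.array([p['k1'],0,0,0,0.]))[0,0]
    H=np.array(p['hand_eye']); R=Ro.from_quat(st['ee_rot'],scalar_first=True).as_matrix()
    return st['position']+R@H[:3,3], R@H[:3,:3]@np.array([n[0],n[1],1])
def wz(st,uv,z):
    o,d=wray(st,uv); return o+d*(z-o[2])/d[2]
E
python3 - <<'E'
from h import *
st=manip.get_state();im=grab('wrist','w1.png')
h=cv2.cvtColor(im,cv2.COLOR_RGB2HSV)
for c,lo,hi,z in(('red',(0,150,70),(8,255,255),.298),('yellow',(22,140,90),(35,255,255),.248)):
    k,l,s,ce=cv2.connectedComponentsWithStats(cv2.inRange(h,lo,hi))
    for i in range(1,k):
        if s[i,4]>100: print(c,s[i],ce[i],wz(st,(s[i,0]+s[i,2]/2,s[i,1]+s[i,3]/2),z))
E
```

```text
red [ 242  121   57   57 2506] [269.60494812 148.78651237] [ 0.54075566 -0.23458244  0.298     ]
red [ 167  208   57   67 1504] [191.48271277 233.66954787] [ 0.46305147 -0.18511376  0.298     ]
yellow [  52   57   60   33 1409] [81.17530163 74.02342087] [ 0.57297974 -0.06932772  0.248     ]
yellow [ 67 245  37  37 573] [ 85.67539267 263.56369983] [ 0.3976173  -0.06038365  0.248     ]
```

View pics/w1.png

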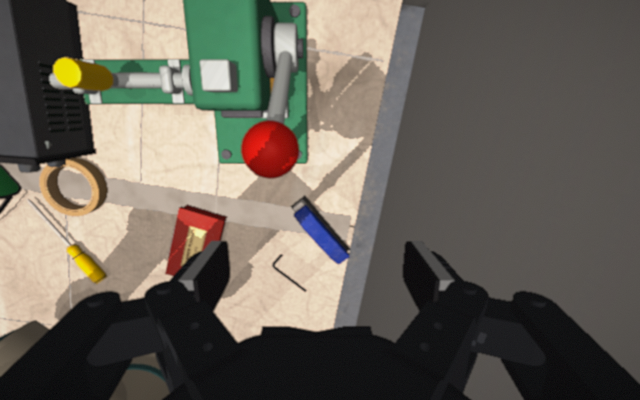

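The wrist view shows the ball at (270,149), which puts it at (0.541, -0.2345), and the knob at (80,74). I'm moving over the ball and lowering.

Request:
{"api": "carry_out", "payload": {"linear": [[0.025,0.025,0],[0.025,0.025,0],[0.025,0.025,0],[0,0,-0.04],[0,0,-0.04],[0,0,-0.04],[0,0,-0.04],[0,0,0]], "angular": [[0,0,0],[0,0,0],[0,0,0],[0,0,0],[0,0,0],[0,0,0],[0,0,0],[0,0,0]], "hand": [1,1,1,1,1,1,1,1]}}

```text
clock: 2.15
position: [0.5384, -0.2357, 0.4484]
ee_rot: [-0.002, 0.997, 0.071, -0.004]
contact_force: [-0.4, 0.1, -0.9]
width: 0.0855
gripper_force: 0.0
```

Request:
{"api": "carry_out", "payload": {"linear": [[0,0,0],[0,0,0],[0,0,0],[0,0,0],[0,0,0],[0,0,0],[0,0,0],[0,0,0]], "angular": [[0,0,0],[0,0,0],[0,0,0],[0,0,0],[0,0,0],[0,0,0],[0,0,0],[0,0,0]], "hand": [0.3,0.3,0.3,0.3,0.3,0.3,0.3,0.3], "force": 60}}

```text
clock: 2.82
position: [0.5397, -0.2343, 0.4549]
ee_rot: [-0.0, 0.997, 0.072, 0.001]
contact_force: [-1.1, 1.6, 5.0]
width: 0.0374
gripper_force: 59.4
```

Request:
{"api": "carry_out", "payload": {"linear": [[0,0,0],[0,0,0],[0,0,0],[0,0,-0.007],[0,0,-0.007],[0,0,0],[0,0,0],[0,0,0]], "angular": [[0,0,0],[0,0,0],[0,0,0],[0,0,0],[0,0,0],[0,0,0],[0,0,0],[0,0,0]], "hand": [0.7,0.7,0.7,0.7,0.7,0.7,0.7,0.7]}}

```text
clock: 3.48
position: [0.5401, -0.2351, 0.4455]
ee_rot: [-0.0, 0.997, 0.072, -0.0]
contact_force: [0.2, 0.2, -0.2]
width: 0.0598
gripper_force: 0.0
```

Request:
{"api": "carry_out", "payload": {"linear": [[0,0,0],[0,0,0],[0,0,0],[0,0,0],[0,0,0],[0,0,0]], "angular": [[0,0,0],[0,0,0],[0,0,0],[0,0,0],[0,0,0],[0,0,0]], "hand": [0.3,0.3,0.3,0.3,0.3,0.3]}}

```text
clock: 3.98
position: [0.5398, -0.2344, 0.4462]
ee_rot: [-0.001, 0.997, 0.072, 0.0]
contact_force: [-1.8, 4.4, 6.2]
width: 0.0374
gripper_force: 59.8
```

```bash
python3 - <<'E'
import numpy as np
for N in(16,):
    f=1-np.arange(N+1)/N; h=-170*np.cos(f);z=170*np.sin(f)
    print(np.c_[np.diff(h)*.99,np.diff(h)*.1425,np.diff(z)].__truediv__(500).round(4).tolist())
E
```

```text
[[-0.0173, -0.0025, -0.012], [-0.0166, -0.0024, -0.0131], [-0.0157, -0.0023, -0.0141], [-0.0148, -0.0021, -0.0151], [-0.0138, -0.002, -0.016], [-0.0128, -0.0018, -0.0168], [-0.0118, -0.0017, -0.0176], [-0.0107, -0.0015, -0.0183], [-0.0095, -0.0014, -0.019], [-0.0083, -0.0012, -0.0195], [-0.0071, -0.001, -0.02], [-0.0058, -0.0008, -0.0204], [-0.0046, -0.0007, -0.0207], [-0.0033, -0.0005, -0.021], [-0.002, -0.0003, -0.0212], [-0.0007, -0.0001, -0.0212]]
```

Request:
{"api": "carry_out", "payload": {"linear": [[-0.0173,-0.0025,-0.012],[-0.0166,-0.0024,-0.0131],[-0.0157,-0.0023,-0.0141],[-0.0148,-0.0021,-0.0151],[-0.0138,-0.002,-0.016],[-0.0128,-0.0018,-0.0168],[-0.0118,-0.0017,-0.0176],[-0.0107,-0.0015,-0.0183]], "angular": [[0,0,0],[0,0,0],[0,0,0],[0,0,0],[0,0,0],[0,0,0],[0,0,0],[0,0,0]], "hand": [0.3,0.3,0.3,0.3,0.3,0.3,0.3,0.3]}}

```text
clock: 4.65
position: [0.4841, -0.2424, 0.3855]
ee_rot: [-0.0, 0.997, 0.072, 0.003]
contact_force: [2.1, 8.6, 7.1]
width: 0.0376
gripper_force: 64.6
```

Request:
{"api": "carry_out", "payload": {"linear": [[-0.0095,-0.0014,-0.019],[-0.0083,-0.0012,-0.0195],[-0.0071,-0.001,-0.02],[-0.0058,-0.0008,-0.0204],[-0.0046,-0.0007,-0.0207],[-0.0033,-0.0005,-0.021],[-0.002,-0.0003,-0.0212],[-0.0007,-0.0001,-0.0212]], "angular": [[0,0,0],[0,0,0],[0,0,0],[0,0,0],[0,0,0],[0,0,0],[0,0,0],[0,0,0]], "hand": [0.3,0.3,0.3,0.3,0.3,0.3,0.3,0.3]}}

```text
clock: 5.32
position: [0.465, -0.2452, 0.3044]
ee_rot: [-0.0, 0.997, 0.071, 0.005]
contact_force: [2.5, 9.8, 11.9]
width: 0.0377
gripper_force: 68.3
```

Request:
{"api": "carry_out", "payload": {"linear": [[0,0,0],[0,0,0],[0,0,0],[0,0,0],[0,0,0],[0,0,0]], "angular": [[0,0,0],[0,0,0],[0,0,0],[0,0,0],[0,0,0],[0,0,0]], "hand": [0.3,0.3,0.3,0.3,0.3,0.3]}}

```text
clock: 5.82
position: [0.4648, -0.2453, 0.3043]
ee_rot: [-0.0, 0.997, 0.071, 0.004]
contact_force: [4.8, 8.7, 7.7]
width: 0.0378
gripper_force: 67.9
```

Request:
{"api": "carry_out", "payload": {"linear": [[0,0,-0.003],[0,0,-0.003],[0,0,0],[0,0,0],[0,0,0]], "angular": [[0,0,0],[0,0,0],[0,0,0],[0,0,0],[0,0,0]], "hand": [0.3,0.3,0.3,0.3,0.3]}}

```text
clock: 6.23
position: [0.4647, -0.2453, 0.3014]
ee_rot: [-0.0, 0.997, 0.071, 0.004]
contact_force: [5.3, 8.6, 9.9]
width: 0.0378
gripper_force: 68.0
```

```bash
python3 - <<'E'
from h import *
st=manip.get_state();im=grab('wrist','w2.png');a=grab('scene','s2.png');b=grab('top','t2.png')
cv2.imwrite('pics/c2.png',np.vstack([im[:,:,::-1][::1],cv2.resize(a[100:260,180:436],(640,400))[:,:,::-1]])[200:800])
h=cv2.cvtColor(a,cv2.COLOR_RGB2HSV)
print(st['contact_force'])
for n,im in(('scene',a),('top',b)):
    k,l,s,ce=cv2.connectedComponentsWithStats(cv2.inRange(cv2.cvtColor(im,cv2.COLOR_RGB2HSV),(0,150,70),(8,255,255)))
    print(n,[(s[i].tolist(),ce[i].round(1)) for i in range(1,k) if s[i,4]>15])
E
```

```text
[5.31023163 8.60684561 9.85330202]
scene [([306, 148, 5, 8, 23], array([308.1, 151.2])), ([372, 183, 19, 15, 99], array([383.8, 192.6])), ([353, 188, 7, 11, 41], array([355.5, 192.3])), ([358, 199, 8, 6, 21], array([361.4, 201. ])), ([219, 295, 54, 51, 646], array([240.6, 318.6])), ([252, 322, 13, 9, 53], array([257.2, 325.6]))]
top [([234, 74, 35, 52, 729], array([251.2,  99.9])), ([295, 263, 33, 47, 736], array([310.7, 284.2]))]
```

View pics/c2.png

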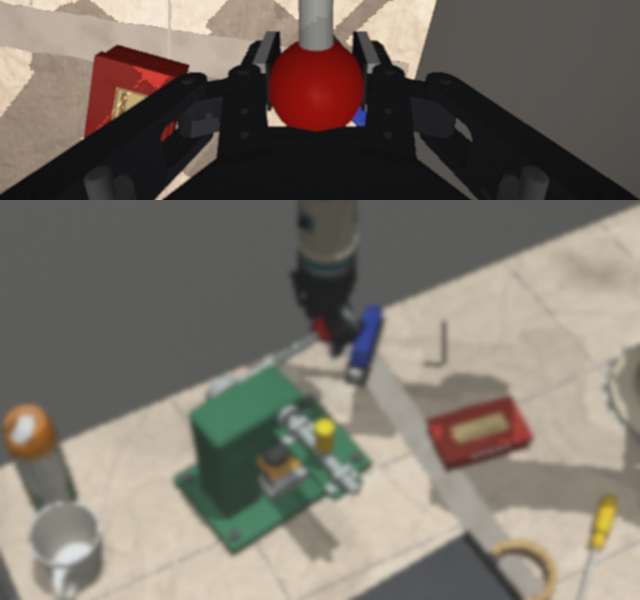

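The wrist view shows the ball centred between the pads, and the scene view shows the lever about level. I'll press a little further to feel for the stop.

Request:
{"api": "carry_out", "payload": {"linear": [[0,0,-0.004],[0,0,-0.004],[0,0,0],[0,0,0],[0,0,0],[0,0,0]], "angular": [[0,0,0],[0,0,0],[0,0,0],[0,0,0],[0,0,0],[0,0,0]], "hand": [0.3,0.3,0.3,0.3,0.3,0.3]}}

```text
clock: 6.88
position: [0.4646, -0.2453, 0.2974]
ee_rot: [-0.0, 0.997, 0.071, 0.004]
contact_force: [4.6, 9.0, 9.2]
width: 0.0377
gripper_force: 67.3
```

```bash
python3 - <<'E'
from h import *
st=manip.get_state();b=grab('wrist','w3.png')
p=manip.camera_params('wrist');H=np.array(p['hand_eye']);print(H.round(3).tolist(),p['fx'])
for im in(cv2.imread('pics/w2.png')[:,:,::-1],b):
    m=cv2.inRange(cv2.cvtColor(np.ascontiguousarray(im),cv2.COLOR_RGB2HSV),(0,150,50),(8,255,255));m[:,:260]=0
    k,l,s,ce=cv2.connectedComponentsWithStats(m);i=np.argmax(s[1:,4])+1;print(s[i],ce[i])
    u=s[i,0]+s[i,2]/2
    # lower edge hidden perhaps: report distance by width
    c=(u,s[i,1]+s[i,3]/2)
    ys,xs=np.where(l==i); pts=np.c_[xs,ys].astype(np.float32); hull=cv2.convexHull(pts)
    (cx,cy),r=cv2.minEnclosingCircle(hull);print(cx,cy,r)
    n=cv2.undistortPoints(np.array([[[cx,cy]]],float),K(p),np.array([p['k1'],0,0,0,0.]))[0,0]
    for D in (p['fx']*.02/r,): print('ball in tool',H[:3,:3]@np.array([n[0]*D,n[1]*D,D])+H[:3,3])
    for tz in (.141,.148,.155):
        d=H[:3,:3]@np.array([n[0],n[1],1]); t=(tz-H[2,3])/d[2]; print(tz,H[:3,3]+t*d)
E
```

```text
[[-0.001, -0.963, -0.27, 0.068], [1.0, -0.001, -0.0, 0.0], [-0.0, -0.27, 0.963, 0.03], [0.0, 0.0, 0.0, 1.0]] 291.7457096054813
[ 269  241   95   91 6678] [315.77148847 287.3427673 ]
315.5 285.8058776855469 49.272979736328125
ball in tool [-0.00015729  0.0002098   0.13407692]
0.141 [-0.00466442  0.00019116  0.141     ]
0.148 [-0.00922164  0.00017231  0.148     ]
0.155 [-1.37788581e-02  1.53455601e-04  1.55000000e-01]
[ 268  241   96   91 6669] [315.71989804 287.78452542]
316.0 286.3235168457031 49.14500045776367
ball in tool [-0.00053711  0.00041243  0.13429057]
0.141 [-0.00492066  0.00040745  0.141     ]
0.148 [-0.00949405  0.00040225  0.148     ]
0.155 [-0.01406744  0.00039705  0.155     ]
```

Request:
{"api": "carry_out", "payload": {"linear": [[0,0,-0.004],[0,0,-0.004],[0,0,-0.004],[0,0,0],[0,0,0],[0,0,0]], "angular": [[0,0,0],[0,0,0],[0,0,0],[0,0,0],[0,0,0],[0,0,0]], "hand": [0.3,0.3,0.3,0.3,0.3,0.3]}}

```text
clock: 7.43
position: [0.4645, -0.2452, 0.2932]
ee_rot: [-0.0, 0.997, 0.071, 0.004]
contact_force: [1.8, 10.6, 21.1]
width: 0.0377
gripper_force: 67.9
```

The force is rising, so the lever is on its stop. Next I hold briefly, then ease it up at half speed.

Request:
{"api": "carry_out", "payload": {"linear": [[0,0,0],[0,0,0],[0,0,0.005],[0.0003,0,0.0106],[0.0003,0,0.0106],[0.001,0.0002,0.0106],[0.001,0.0002,0.0106],[0.0016,0.0002,0.0105]], "angular": [[0,0,0],[0,0,0],[0,0,0],[0,0,0],[0,0,0],[0,0,0],[0,0,0],[0,0,0]], "hand": [0.3,0.3,0.3,0.3,0.3,0.3,0.3,0.3]}}

```text
clock: 8.1
position: [0.4666, -0.245, 0.3199]
ee_rot: [-0.0, 0.997, 0.071, 0.003]
contact_force: [6.0, 7.4, 4.3]
width: 0.0376
gripper_force: 67.1
```

Request:
{"api": "carry_out", "payload": {"linear": [[0.0016,0.0002,0.0105],[0.0023,0.0003,0.0104],[0.0023,0.0003,0.0104],[0.0029,0.0004,0.0102],[0.0029,0.0004,0.0102],[0.0035,0.0005,0.01],[0.0035,0.0005,0.01],[0.0042,0.0006,0.0098]], "angular": [[0,0,0],[0,0,0],[0,0,0],[0,0,0],[0,0,0],[0,0,0],[0,0,0],[0,0,0]], "hand": [0.3,0.3,0.3,0.3,0.3,0.3,0.3,0.3]}}

```text
clock: 8.77
position: [0.4735, -0.2441, 0.3594]
ee_rot: [-0.001, 0.998, 0.07, -0.005]
contact_force: [-11.1, 3.8, 7.5]
width: 0.0376
gripper_force: 66.8
```

Request:
{"api": "carry_out", "payload": {"linear": [[0.0042,0.0006,0.0098],[0.0048,0.0007,0.0095],[0.0048,0.0007,0.0095],[0.0053,0.0008,0.0092],[0.0053,0.0008,0.0092],[0.0059,0.0008,0.0088],[0.0059,0.0008,0.0088],[0.0064,0.0009,0.0084]], "angular": [[0,0,0],[0,0,0],[0,0,0],[0,0,0],[0,0,0],[0,0,0],[0,0,0],[0,0,0]], "hand": [0.3,0.3,0.3,0.3,0.3,0.3,0.3,0.3]}}

```text
clock: 9.43
position: [0.4966, -0.2407, 0.396]
ee_rot: [-0.001, 0.997, 0.072, -0.002]
contact_force: [-3.6, 3.1, 4.0]
width: 0.0376
gripper_force: 59.4
```

Request:
{"api": "carry_out", "payload": {"linear": [[0.0064,0.0009,0.0084],[0.0069,0.001,0.008],[0.0069,0.001,0.008],[0.0074,0.001,0.0075],[0.0074,0.001,0.0075],[0.0079,0.0012,0.007],[0.0079,0.0012,0.007],[0.0083,0.0012,0.0065]], "angular": [[0,0,0],[0,0,0],[0,0,0],[0,0,0],[0,0,0],[0,0,0],[0,0,0],[0,0,0]], "hand": [0.3,0.3,0.3,0.3,0.3,0.3,0.3,0.3]}}

```text
clock: 10.1
position: [0.5276, -0.2363, 0.4253]
ee_rot: [-0.001, 0.997, 0.072, 0.0]
contact_force: [2.8, 5.4, -4.6]
width: 0.0371
gripper_force: 60.3
```

Request:
{"api": "carry_out", "payload": {"linear": [[0.0083,0.0012,0.0065],[0.0086,0.0012,0.006],[0.0086,0.0012,0.006],[0,0,0],[0,0,0]], "angular": [[0,0,0],[0,0,0],[0,0,0],[0,0,0],[0,0,0]], "hand": [0.3,0.3,0.3,0.3,0.3]}}

```text
clock: 10.52
position: [0.5382, -0.235, 0.4315]
ee_rot: [-0.002, 0.997, 0.072, -0.006]
contact_force: [-6.0, 2.8, -8.9]
width: 0.0364
gripper_force: 61.3
```

```bash
python3 - <<'E'
from h import *
print(manip.get_state()['contact_force'])
im=grab('wrist','w4.png');a=grab('scene','s4.png');b=grab('top','t4.png')
cv2.imwrite('pics/c4.png',np.vstack([im[:,:,::-1],cv2.resize(a[100:260,180:436],(640,400))[:,:,::-1]])[150:750])
for n,im,x0,x1,y0,y1 in(('scene',a,270,330,110,175),('top',b,350,410,170,230)):
    m=cv2.inRange(cv2.cvtColor(im,cv2.COLOR_RGB2HSV),(0,130,50),(8,255,255))[y0:y1,x0:x1]
    k,l,s,ce=cv2.connectedComponentsWithStats(m);print(n,[(s[i].tolist(),(ce[i]+[x0,y0]).round(1)) for i in range(1,k) if s[i,4]>8])
E
```

```text
[-6.01851942  2.8275797  -8.87675598]
scene [([15, 19, 8, 11, 59], array([288. , 134.6]))]
top []
```

View pics/c4.png

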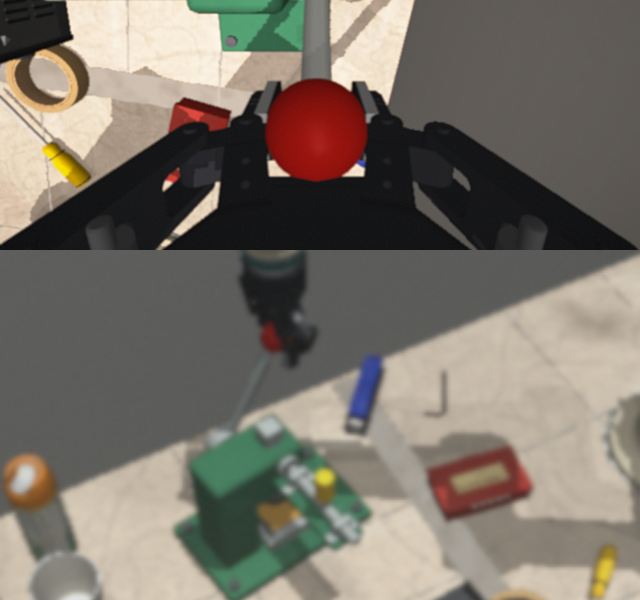

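The wrist view shows the ball held at about (316,280) in the full image. In the scene view its top-left corner is at (285,129), same as at the start, so the lever is home. I'm releasing it gently and going up.

Request:
{"api": "carry_out", "payload": {"linear": [[0,0,0],[0,0,0],[0,0,0],[0,0,0],[0,0,0],[0,0,0],[0,0,0],[0,0,0]], "angular": [[0,0,0],[0,0,0],[0,0,0],[0,0,0],[0,0,0],[0,0,0],[0,0,0],[0,0,0]], "hand": [0.5,0.55,0.6,0.7,0.9,1,1,1]}}

```text
clock: 11.33
position: [0.5399, -0.2352, 0.4354]
ee_rot: [0.0, 0.997, 0.072, 0.0]
contact_force: [-0.0, -0.2, 1.0]
width: 0.0852
gripper_force: 0.0
```

Request:
{"api": "carry_out", "payload": {"linear": [[0,0,0.02],[0,0,0.04],[0,0,0.04],[0,0,0.04],[0,0,0.04],[0,0,0.02],[0,0,0],[0,0,0]], "angular": [[0,0,0],[0,0,0],[0,0,0],[0,0,0],[0,0,0],[0,0,0],[0,0,0.98],[0,0,0.98]], "hand": [1,1,1,1,1,1,1,1]}}

```text
clock: 12.0
position: [0.5399, -0.2352, 0.5366]
ee_rot: [0.001, 0.988, 0.151, 0.001]
contact_force: [-0.5, -0.5, -0.5]
width: 0.0853
gripper_force: 0.0
```

Request:
{"api": "carry_out", "payload": {"linear": [[0.008,0.03,0],[0.008,0.03,0],[0.008,0.03,0],[0.008,0.03,0],[0.008,0.03,0],[0.008,0.03,0],[0,0,0],[0,0,0]], "angular": [[0,0,0.98],[0,0,0.98],[0,0,0.98],[0,0,0.98],[0,0,0.98],[0,0,0.98],[0,0,0.98],[0,0,0.98]], "hand": [1,1,1,1,1,1,1,1]}}

```text
clock: 12.67
position: [0.5641, -0.1442, 0.5353]
ee_rot: [-0.0, 0.893, 0.45, -0.0]
contact_force: [-0.2, -0.5, -0.0]
width: 0.0855
gripper_force: 0.0
```

Request:
{"api": "carry_out", "payload": {"linear": [[0,0.03,0],[0,0.03,0],[0,0,0],[0,0,0],[0,0,0],[0,0,0],[0,0,0],[0,0,0]], "angular": [[0,0,0.98],[0,0,0.98],[0,0,0.98],[0,0,0.98],[0,0,0.98],[0,0,0.98],[0,0,0.98],[0,0,0.98]], "hand": [1,1,1,1,1,1,1,1]}}

```text
clock: 13.33
position: [0.5639, -0.1152, 0.5353]
ee_rot: [-0.0, 0.711, 0.703, -0.0]
contact_force: [-0.5, -0.4, -0.3]
width: 0.0857
gripper_force: 0.0
```

Request:
{"api": "carry_out", "payload": {"linear": [[0,0,0],[0,0,0],[0,0,0],[0,0,0]], "angular": [[0,0,0.98],[0,0,0.98],[0,0,0],[0,0,0]], "hand": [0.7,0.7,0.7,0.7]}}

```text
clock: 13.67
position: [0.5639, -0.1152, 0.5353]
ee_rot: [-0.0, 0.656, 0.754, 0.0]
contact_force: [0.6, 0.3, -0.6]
width: 0.0594
gripper_force: 0.0
```

```bash
python3 - <<'E'
from h import *
st=manip.get_state();print(st['position'],st['ee_rot'],st['contact_force'],st['qpos'].round(2))
w=grab('wrist','w5.png');a=grab('scene','s5.png');b=grab('top','t5.png')
for n,im,lo,hi in(('wrist',w,(20,120,80),(36,255,255)),('scene',a,(0,150,70),(8,255,255)),('top',b,(0,150,70),(8,255,255)),('scene',a,(22,140,90),(35,255,255))):
    k,l,s,ce=cv2.connectedComponentsWithStats(cv2.inRange(cv2.cvtColor(im,cv2.COLOR_RGB2HSV),lo,hi));print(n,[(s[i].tolist(),ce[i].round(1)) for i in range(1,k) if s[i,4]>40])
E
```

```text
[ 0.56388718 -0.11520382  0.53527713] [-1.49835213e-05  6.56353904e-01  7.54453148e-01  1.15662095e-05] [ 0.61834955  0.28934915 -0.62798475] [-0.32  0.23  1.25  0.    1.66 -0.46]
wrist [([322, 111, 29, 27, 608], array([336., 124.]))]
scene [([373, 189, 17, 9, 44], array([383.1, 194.3])), ([219, 295, 54, 51, 642], array([240.6, 318.6])), ([252, 322, 13, 10, 50], array([257.1, 325.7]))]
top [([234, 74, 35, 52, 721], array([251.2, 100. ])), ([371, 192, 16, 15, 187], array([378.7, 198.9])), ([303, 263, 25, 11, 125], array([316.6, 267.5]))]
scene [([306, 188, 8, 12, 69], array([309.6, 193.2])), ([417, 219, 9, 20, 104], array([421., 228.])), ([290, 299, 13, 13, 78], array([296.5, 304.6]))]
```

View pics/w5.png

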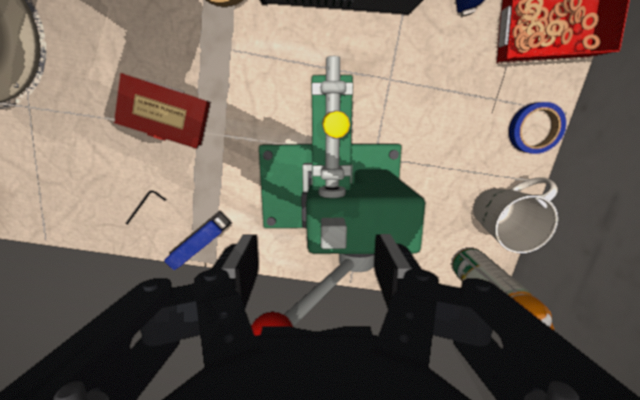

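The wrist view shows the knob at (336,124) and the bolt axis upright in the image, so the tool is aligned. The ball is still at home in the top view.

```bash
python3 - <<'E'
from h import *
st=manip.get_state()
for z in(.23,.24,.248): p=wz(st,(336.5,124.5),z);print(z,p,(p-st['position'])[:2]/.5)
E
```

```text
0.23 [ 0.57350955 -0.05580652  0.23      ] [0.01923317 0.11885318]
0.24 [ 0.57278016 -0.05552257  0.24      ] [0.01777439 0.11942109]
0.248 [ 0.57219665 -0.05529541  0.248     ] [0.01660736 0.11987541]
```

Request:
{"api": "carry_out", "payload": {"linear": [[0.006,0.04,0],[0.006,0.04,0],[0.006,0.04,0],[0,0,-0.06],[0,0,-0.06],[0,0,-0.06],[0,0,0],[0,0,0]], "angular": [[0,0,0],[0,0,0],[0,0,0],[0,0,0],[0,0,0],[0,0,0],[0,0,0],[0,0,0]], "hand": [0.7,0.7,0.7,0.7,0.7,0.7,0.7,0.7]}}

```text
clock: 14.48
position: [0.5727, -0.0552, 0.4442]
ee_rot: [-0.001, 0.656, 0.755, -0.001]
contact_force: [-0.3, -0.2, 1.6]
width: 0.0597
gripper_force: 0.0
```

Request:
{"api": "carry_out", "payload": {"linear": [[0,0,-0.04],[0,0,-0.04],[0,0,-0.03],[0,0,-0.02],[0,0,0],[0,0,0]], "angular": [[0,0,0],[0,0,0],[0,0,0],[0,0,0],[0,0,0],[0,0,0]], "hand": [0.7,0.7,0.7,0.7,0.7,0.7]}}

```text
clock: 14.98
position: [0.5735, -0.0554, 0.3817]
ee_rot: [0.001, 0.656, 0.755, 0.001]
contact_force: [-0.2, 0.5, 0.3]
width: 0.06
gripper_force: 0.0
```

Request:
{"api": "carry_out", "payload": {"linear": [[0,0,0],[0,0,0],[0,0,0],[0,0,0],[0,0,0],[0,0,0]], "angular": [[0,0,0],[0,0,0],[0,0,0],[0,0,0],[0,0,0],[0,0,0]], "hand": [0.1,0.1,0.1,0.1,0.1,0.1], "force": 30}}

```text
clock: 15.48
position: [0.5728, -0.0553, 0.3816]
ee_rot: [0.001, 0.656, 0.755, 0.0]
contact_force: [-2.0, -1.6, 5.0]
width: 0.0236
gripper_force: 29.7
```

Request:
{"api": "carry_out", "payload": {"linear": [[0.0013,-0.009,0],[0.0013,-0.009,0],[0.0013,-0.009,0],[0.0013,-0.009,0],[0.0013,-0.009,0],[0.0013,-0.009,0],[0.0013,-0.009,0],[0,0,0]], "angular": [[0,0,0],[0,0,0],[0,0,0],[0,0,0],[0,0,0],[0,0,0],[0,0,0],[0,0,0]], "hand": [0.1,0.1,0.1,0.1,0.1,0.1,0.1,0.1]}}

```text
clock: 16.15
position: [0.5775, -0.0872, 0.3816]
ee_rot: [0.001, 0.656, 0.755, 0.0]
contact_force: [-1.2, -1.6, 4.9]
width: 0.023
gripper_force: 29.8
```

Request:
{"api": "carry_out", "payload": {"linear": [[0.0006,-0.004,0],[0.0003,-0.002,0],[0.0003,-0.002,0],[0,0,0],[0,0,0]], "angular": [[0,0,0],[0,0,0],[0,0,0],[0,0,0],[0,0,0]], "hand": [0.1,0.1,0.1,0.1,0.1]}}

```text
clock: 16.57
position: [0.5779, -0.0902, 0.3816]
ee_rot: [0.0, 0.656, 0.755, 0.001]
contact_force: [-2.2, 2.3, 7.0]
width: 0.0229
gripper_force: 29.8
```

Request:
{"api": "carry_out", "payload": {"linear": [[0.0004,-0.003,0],[0.0004,-0.003,0],[0.0004,-0.003,0],[0,0,0],[0,0,0]], "angular": [[0,0,0],[0,0,0],[0,0,0],[0,0,0],[0,0,0]], "hand": [0.1,0.1,0.1,0.1,0.1]}}

```text
clock: 16.98
position: [0.5781, -0.0917, 0.3816]
ee_rot: [-0.003, 0.656, 0.755, 0.004]
contact_force: [-2.1, 11.9, 6.9]
width: 0.0231
gripper_force: 30.0
```

The bolt is against its end stop at 12 N. I'm releasing it and retreating.

Request:
{"api": "carry_out", "payload": {"linear": [[0,0,0],[0,0,0],[0,0,0],[0,0,0],[0,0,0.02],[0,0,0.05],[0,0,0.05],[0,0,0.05]], "angular": [[0,0,0],[0,0,0],[0,0,0],[0,0,0],[0,0,0],[0,0,0],[0,0,0],[0,0,0]], "hand": [0.7,0.7,0.7,0.7,0.7,0.7,0.7,0.7]}}

```text
clock: 17.65
position: [0.5786, -0.0955, 0.4666]
ee_rot: [-0.0, 0.656, 0.755, -0.0]
contact_force: [0.7, -0.8, -0.5]
width: 0.0595
gripper_force: 0.0
```

Request:
{"api": "carry_out", "payload": {"linear": [[0,0,0.05],[0,0,0.05],[0,0,0.04],[0,0,0],[0,0,0]], "angular": [[0,0,0],[0,0,0],[0,0,0],[0,0,0],[0,0,0]], "hand": [0.7,0.7,0.7,0.7,0.7]}}

```text
clock: 18.07
position: [0.5786, -0.0954, 0.5368]
ee_rot: [0.002, 0.656, 0.755, 0.001]
contact_force: [0.1, 0.3, -1.1]
width: 0.0594
gripper_force: 0.0
```

```bash
python3 - <<'E'
from h import *
st=manip.get_state();print(st['position'],st['contact_force'],st['qd'].round(3))
w=grab('wrist','w6.png');a=grab('scene','s6.png');b=grab('top','t6.png')
for n,im,lo,hi in(('wrist',w,(20,120,80),(36,255,255)),('top',b,(0,150,70),(8,255,255)),('scene',a,(22,140,90),(35,255,255))):
    k,l,s,ce=cv2.connectedComponentsWithStats(cv2.inRange(cv2.cvtColor(im,cv2.COLOR_RGB2HSV),lo,hi));print(n,[(s[i].tolist(),ce[i].round(1)) for i in range(1,k) if s[i,4]>30])
    if n=='wrist':
        c=s[1:][np.argmax(s[1:,4])];p=wz(st,(c[0]+c[2]/2,c[1]+c[3]/2),.24);print(p, 'press y', np.array([-.1425,.99])@(p[:2]-np.array([.5936,-.1678])))
E
```

```text
[ 0.57858994 -0.09543396  0.53683171] [ 0.06517482  0.31162819 -1.05270176] [ 0.001  0.021  0.062  0.001 -0.011 -0.001]
wrist [([303, 164, 25, 31, 618], array([315.4, 179.3]))]
[ 0.57693289 -0.08830798  0.24      ] press y 0.08107216544470341
top [([234, 74, 35, 52, 732], array([251.2, 100.2])), ([371, 192, 16, 15, 192], array([378.5, 198.9])), ([312, 304, 9, 6, 41], array([315.9, 306.6]))]
scene [([299, 180, 7, 13, 75], array([302.2, 185.5])), ([417, 219, 9, 20, 102], array([421. , 227.9])), ([290, 299, 14, 13, 79], array([296.6, 304.6]))]
```

View pics/w6.png

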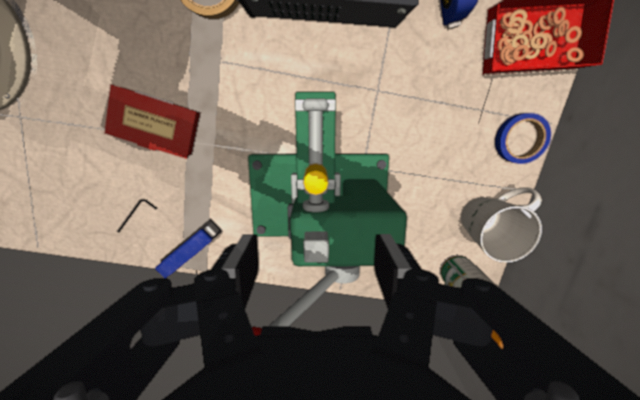

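The knob is at (315,179), which is press y ≈ 81 mm and about 39 mm of travel. The ball is home at (378.5,198.9) in the top view. I'm handing in.

Request:
{"api": "carry_out", "payload": {"linear": [[0,0,0],[0,0,0],[0,0,0],[0,0,0]], "angular": [[0,0,0],[0,0,0],[0,0,0],[0,0,0]], "hand": [0.7,0.7,0.7,0.7]}}

```text
clock: 18.55
position: [0.5787, -0.0952, 0.5347]
ee_rot: [-0.0, 0.656, 0.755, -0.0]
contact_force: [0.6, 0.2, -0.2]
width: 0.06
gripper_force: 0.0
```

```bash
python3 -c "
from rig import manip
print(manip.sign_off())"
```

```text
the job is handed in; nothing more can be done
None
```

The tag is stamped, the lever was eased back home, the bolt is pushed in to about 39 of 40 mm, and the job is handed in at about 18.6 s; sign-off returned no verdict.

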